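Top up a hand-cranked ring dispenser and crank both rings out

TASK

Put the loose black ring, lying flat, into the open mouth of the dispenser's magazine, on top of the one already in it. Then take hold of the red knob and turn the crank anticlockwise (seen from above), slowly and evenly, until both rings have dropped into the grey tray and the spring-loaded pusher is fully drawn back again; each turn has a heavy spot against a strong spring, and the crank must neither spring back before it nor shoot ahead after it. Follow the knob's own circle by feel, never pulling or pushing it along the crank arm with more than 20 N, as its small brass overload slide shows. Let go of the knob, and leave the other things on the table alone.

Things in the scene. Friction and masses are not known exactly. Their poses are not given: they have to be found in the camera images.
- dispenser: Ring dispenser, screwed down: dark base plate 296x96x10 mm, blue bearing, brass eccentric, steel rod and pusher, aluminium magazine, grey tray (100x92 mm, rim 45 mm above the table). x axis along the pusher's stroke, to the magazine (x = 105 mm) and tray (131 to 231 mm), z up, origin on the table. The upright crank axis stands at x = 0, but 5 to 12 mm off in y.
- knob_grip (a point): Grip point of the red crank knob: upright, round, 23 mm across, from 104 to 148 mm above the table (this point at 132 mm), about 55 mm from the crank axis. It spins freely about its own upright axis, so a gripper need not turn with the crank. At the start it stands roughly on the side away from the magazine (up to 0.4 rad off). Slide below it: top at 104 mm.
- crank (a joint): Crank angle in rad, 0 at the start, growing anticlockwise from above, no end stop. Each turn drives the pusher out and back once: out at pi, back at 0, 2 pi ... A spring resists with up to about 0.8 N m (15 N at the knob) from 1 to 3 rad of a turn, most near 2.3, and drives the crank on as hard from 3.3 to 5.3. Little friction. To be turned at 1 to 3 rad/s.
- overload (a joint): Small brass slide that carries the red knob on the end of the crank arm: how far the knob is pulled outward along the arm (m; inward negative), 0 at rest. A stiff spring, about 8 N per mm, holds it: 2.5 mm means 20 N. A hand that keeps to the knob's true circle leaves it near 0.
- pusher (a joint): Travel of the pusher in m: about 0 drawn back, 0.040 furthest out. On the way out it shoves the lowest ring from the magazine, off the ledge and into the tray; only on the way back, below about 5 mm, does the next ring drop in front of it.
- magazine_mouth (a point): Centre of the magazine's square open mouth, 90 mm above the table, level with the top of its flared rim. The bore is 34 mm square below the flare (flare 8 mm deep, about 45 mm wide at the top). Rings lie flat in it: undersides at 60 and 72 mm above the table, so the second ring ends with its underside 18 mm below this point.
- tray_floor (a point): Centre of the floor of the grey tray, 14 mm above the table.
- ring_1: Short black retaining ring, 30 mm in diameter and 12 mm high, lying flat at the bottom of the magazine; origin at the centre of its underside, z up through it.
- ring_2: Same black ring, loose, lying flat on the table nearer the robot and to its right; to be loaded. Origin at the centre of its underside. Gripped by its upper half, its lower half can stand out below the fingertips.
- slide_box: Blue box 91x95x36 mm on the table, to be left alone. Origin at the centre of its underside.
- spare_ocular: Black eyepiece 42 mm across and 60 mm high, standing on the table, to be left alone. Origin at the centre of its underside.
- usb_stick: Red memory stick 18x60x9 mm on the table, to be left alone. Origin at the centre of its underside.

How it is judged:
By the outcome, as a careful person would: the job done as asked, in the order asked, and still so for the second after the job is handed in, with the robot touching nothing.
It also fails if it takes over 70 s, if anything falls off the work surface, if the arm or the gripper's body presses on something with over 40 N, if the wrist force passes 120 N, or if a joint passes its speed limit or range.

ROBOT

A 6-joint arm with a two-finger parallel gripper is mounted at the origin on a cart in front of the work surface, level with it; the furniture and walls round the work are solid. World frame = base frame: x ahead of the robot, y to its left, z up, the work surface at z = 0. Lengths are in m, angles in rad, forces in N, time in s.
With the tool pointing down it reaches from about 0.375 to 0.975 m from the base axis. Payload 3.8 kg.
Tool frame: the origin (TCP) lies midway between the tips of the shut fingers; the grasp point (between the pads) lies 19 mm behind it; z points along the fingers, y is the line along which they close (so a half turn about z gives the same grasp; the last joint's range is limited). The gripper opens to 85 mm and grips with 20 to 120 N. Pads are 22 mm wide; open, the fingers measure 114 mm over their backs; the gripper's body (76 mm by 85 mm) begins 54 mm behind the grasp point. The pads swing forward as they close: fully open they stand 13 mm farther back than shut.
Start: joints at [1.159, 0.264, 1.604, -0, 1.274, -0.037], TCP at [0.247, 0.628, 0.231] pointing down, gripper open.
Joint ranges: [-2.63, 2.63], [-0.94, 2.18], [0.31, 2.57], [-1.31, 4.45], [0, 2.66], [-2.55, 2.55]. Speed limits (rad/s): [2.57, 2.57, 3.14, 3.14, 3.14, 3.14].

INTERFACE

Orientations are given as a rotation vector (axis times angle).
In Python, from workcell import bot gives the robot as it stands.
- The arm moves only by the tool step_arm, never from a script. Its argument "motion" is a list of rows, each a list of 5 numbers: the finger opening in cm, from 0 to 8.54, then the shift along the tool's x, y, z in cm, then the turn about the tool's z in degrees. In form: [[claw, dx, dy, dz, twist], ...]. A call has 1 to 20 rows; each row is the pose to reach, as a shift and turn from the pose commanded when the call began, along the tool's axes at that moment; what a row does not reach only later rows make up. A row lasts 1/10 s, in which the tool goes at most 50 mm and 8.59 degrees, less where a joint would pass 70% of its speed; a pose out of reach is approached as far as the arm can. A call with a gripper value outside its range is refused whole. The fingers move at their own pace and stop on an object; "force" is the grip in N (left out, the last holds). Time passes only in rows, so rows that repeat a pose let the fingers close. It gives the time, the measured TCP pose, the force, the opening and the grip force at its end, in the units of the state.
- bot.read_state(): the state, without advancing time (a new reading comes with each control period).
- bot.read_camera(name): name is "scene" or "side" or "wrist"; returns (picture, depth): 420x560x3 uint8, red, green, blue; 420x560 float32, m along the optical axis (not along the pixel's ray), 0 where there is no reading.
- bot.calibration(name): a dict with "mtx" (3x3 intrinsics, pixels), "origin" and "orientation" of the camera in the world; the wrist camera has in their place "T_tool_cam" (4x4, takes a point from camera to tool coordinates, whose origin is the TCP and whose axes are the flange's). Camera axes: x right, y up, looking along -z (the intrinsics and any distortion apply to the point x, -y, -z); pixel columns grow to the right and rows downward; lengths in m; the calibration is good to about 2 mm. A picture is of the moment at which its call begins: read the wrist's pose just before it. calibration takes no time and is no camera call.
- bot.finish_job(): hands the job in; it is judged then, once.
The state is a dict: "time": time; "q": joint angles; "joint_vel": joint speeds; "joint_torque": joint torques, N m; "tool_pos": TCP position; "tcp_rot": TCP orientation; "wrist_force": force on the tool from outside, world axes, zero at the start; "torque": the same for the moment, N m; "width": opening from 0.0 (shut) to 1.0 (fully open); "grip_force": force on a finger pad.
Only numpy, scipy, OpenCV 4.12 (cv2) and the standard library are available. Lean on these libraries where they do the work, as an engineer would, in place of code of your own. Each camera call takes 0.05 s, during which the arm holds its last target. There are 200 camera calls.

## Working session

There is one attempt and no reset: what is moved stays moved. The work goes in short steps, Python scripts to look and compute and a tool call to move; the robot and the scene stay as the last step left them, time stands still between calls to the robot, and variables do not carry over. Pictures are saved under pics/ and viewed, at most 10 in all, crops included, and the job is handed in when it is done.

Besides the shell and the picture viewer there is one more tool, called after "Request:" as name([rows], argument=value, ...), one row to a line, values as JSON. step_arm: Moves the arm, as the interface text tells. Its arguments: {"type":"object","properties":{"motion":{"type":"array","items":{"type":"array","items":{"type":"number"}}},"force":{"type":"number"}},"required":["motion"]}

```bash
mkdir -p pics; ls; cat > h.py <<'E'
import numpy as np, cv2
from scipy.spatial.transform import Rotation as R
from workcell import bot
def cloud(name):
    s=bot.read_state(); img,d=bot.read_camera(name); c=bot.calibration(name)
    K=np.array(c['mtx']); v,u=np.mgrid[:420,:560]
    P=np.stack([(u-K[0,2])/K[0,0]*d,-(v-K[1,2])/K[1,1]*d,-d],-1)
    if name=='wrist':
        T=np.array(c['T_tool_cam']); P=P@T[:3,:3].T+T[:3,3]
        P=P@R.from_rotvec(s['tcp_rot']).as_matrix().T+s['tool_pos']
    else:
        o=np.array(c['orientation']); Rm=o if o.shape==(3,3) else (R.from_rotvec(o) if o.size==3 else R.from_quat(o)).as_matrix()
        P=P@Rm.T+c['origin']
    P[d==0]=np.nan
    return img,d,P
def save(img,f): cv2.imwrite('pics/'+f,img[...,::-1])
E
python3 - <<'E'
from h import *
s=bot.read_state(); print({k:np.round(v,3) for k,v in s.items()})
ims=[]
for n in ['scene','side']:
    c=bot.calibration(n); print(n,c)
    img,d,P=cloud(n); np.savez(f'{n}.npz',img=img,P=P); ims.append(img)
    z=P[...,2]; print(np.nanpercentile(z,[5,25,50]))
    hsv=cv2.cvtColor(img,cv2.COLOR_RGB2HSV)
    red=((hsv[...,0]<8)|(hsv[...,0]>172))&(hsv[...,1]>150)&(hsv[...,2]>80)
    nn,l,st,ce=cv2.connectedComponentsWithStats(red.astype(np.uint8))
    for i in range(1,nn):
        if st[i,4]>30: print('red',st[i],np.nanmedian(P[l==i],0))
save(ims[0],'scene.png'); save(ims[1],'side.png')
E
```

```text
pics
{'time': np.float64(0.0), 'q': array([ 1.159,  0.265,  1.605,  0.   ,  1.274, -0.037]), 'joint_vel': array([-0.   ,  0.001, -0.001,  0.001, -0.003,  0.   ]), 'joint_torque': array([-2.0000e-03, -5.1511e+01, -3.6731e+01, -0.0000e+00,  1.3000e-02,
       -0.0000e+00]), 'tool_pos': array([0.247, 0.627, 0.23 ]), 'tcp_rot': array([-5.850e-01, -3.086e+00,  3.000e-03]), 'wrist_force': array([ 0.386, -0.242, -0.561]), 'torque': array([-0.013, -0.032, -0.029]), 'grip_force': np.float64(0.0), 'width': np.float64(0.998)}
scene {'mtx': array([[477.21677351,   0.        , 280.59134698],
       [  0.        , 477.21677351, 207.31159971],
       [  0.        ,   0.        ,   1.        ]]), 'origin': array([-0.10612128,  0.39592524,  0.54780638]), 'orientation': array([ 0.60460745, -1.18561796, -1.97605563])}
[-5.11451452e-01  2.10934294e-04  1.12741806e-01]
red [217 200  11  24 221] [0.58666348 0.00523402 0.13165791]
red [336 279  22  16 157] [ 0.38908955 -0.13099936  0.00789861]
side {'mtx': array([[379.83179154,   0.        , 283.68014773],
       [  0.        , 379.83179154, 209.26603498],
       [  0.        ,   0.        ,   1.        ]]), 'origin': array([0.07030097, 0.40408446, 0.60578501]), 'orientation': array([ 0.4228041 , -1.12484039, -2.14641161])}
[-5.87213103e-01 -1.46884657e-04  1.07705645e-01]
red [33  0 23 82 92] [0.78892575 0.19621381 0.47460859]
red [226 206  10  16  71] [0.59140788 0.00744428 0.14550053]
red [330 266  20  14 125] [ 0.39060988 -0.13116221  0.00772527]
```

View pics/scene.png

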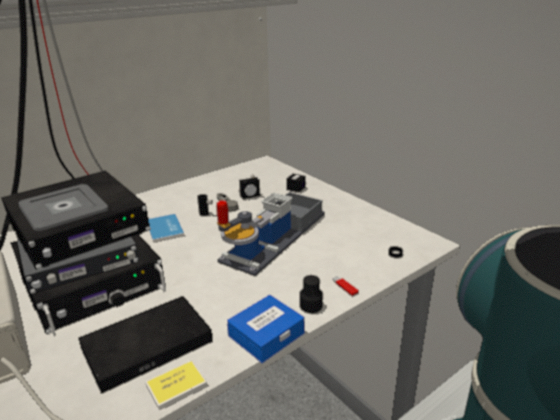

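View pics/side.png

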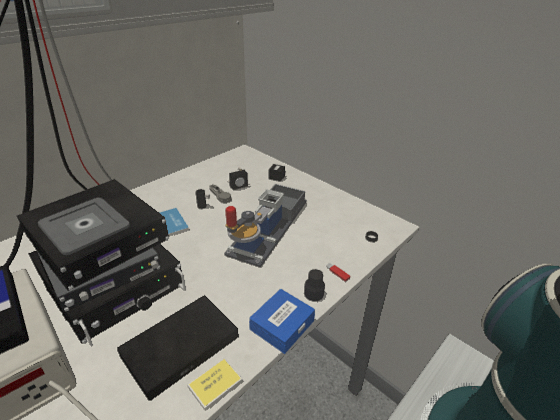

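Scene shows the ring at (396,252), the knob at (223,212) and the magazine at (277,203). In the side view they're at (372,236), (231,215) and (270,198).

```bash
python3 - <<'E'
from h import *
for n,(u,v),m in [('scene',(396,252),(277,203)),('side',(372,236),(270,198))]:
    D=np.load(n+'.npz'); P=D['P']; img=D['img']
    w=P[v-9:v+10,u-12:u+13].reshape(-1,3); k=(w[:,2]>0.005)&(w[:,2]<.02); print('ring',k.sum(),np.round(w[k].min(0),4),np.round(w[k].max(0),4),np.round(np.median(w[k],0),4))
    # magazine rim: z 0.08..0.1
    w=P[m[1]-15:m[1]+16,m[0]-20:m[0]+21].reshape(-1,3); k=(w[:,2]>.084)&(w[:,2]<.097)
    print('mag',k.sum(),cv2.minAreaRect(w[k][:,:2].astype(np.float32)*1000))
    # base / tray by tall points in region
    q=P.reshape(-1,3); 
    k=(q[:,2]>.040)&(q[:,2]<.050)&(q[:,0]>.4)&(q[:,0]<.8)&(abs(q[:,1])<.3)
    print('z45',k.sum(),np.nanmin(q[k],0),np.nanmax(q[k],0))
s=bot.read_state(); Rm=R.from_rotvec(s['tcp_rot']).as_matrix(); print(Rm.round(3)); print(bot.calibration('wrist'))
E
```

```text
ring 93 [ 0.396  -0.3099  0.005 ] [ 0.4274 -0.2788  0.0124] [ 0.4129 -0.2925  0.0088]
mag 180 ((630.6475830078125, -154.55279541015625), (50.37290573120117, 51.75562286376953), 20.558685302734375)
z45 879 [ 0.40033344 -0.285809    0.04000403] [0.71456604 0.29944941 0.04999984]
ring 56 [ 0.3973 -0.3081  0.0051] [ 0.4271 -0.2776  0.0121] [ 0.412  -0.2938  0.009 ]
mag 131 ((630.6131591796875, -152.705322265625), (50.92776107788086, 53.238990783691406), 18.413904190063477)
z45 535 [ 0.4014034  -0.28567181  0.04002406] [0.71661549 0.29999393 0.04999894]
[[-0.931  0.366 -0.001]
 [ 0.366  0.931 -0.002]
 [ 0.    -0.002 -1.   ]]
{'mtx': array([[377.66433437,   0.        , 275.91005101],
       [  0.        , 377.66433437, 208.29188805],
       [  0.        ,   0.        ,   1.        ]]), 'T_tool_cam': array([[ 3.10030575e-04,  9.53182297e-01,  3.02396118e-01,
         7.69618022e-02],
       [ 9.99999542e-01, -5.69165278e-04,  7.68818844e-04,
         1.74005345e-04],
       [ 9.04937882e-04,  3.02395742e-01, -9.53182037e-01,
        -1.41923686e-01],
       [ 0.00000000e+00,  0.00000000e+00,  0.00000000e+00,
         1.00000000e+00]])}
```

```bash
python3 - <<'E'
from h import *
q=np.vstack([np.load(n+'.npz')['P'].reshape(-1,3) for n in('scene','side')])
for x in np.arange(.2,.9,.1):
    print(round(x,1),[ (lambda k: round(float(np.nanmax(q[k,2])),2) if k.any() else None)((q[:,0]>=x)&(q[:,0]<x+.1)&(q[:,1]>=y)&(q[:,1]<y+.1)) for y in np.arange(-.4,.9,.1)])
E
```

```text
0.2 [-0.79, None, None, None, None, None, None, None, None, None, None, None, None]
0.3 [0.0, 0.01, 0.01, 0.06, 0.04, 0.04, 0.01, 0.0, None, None, None, None, None]
0.4 [0.01, 0.01, 0.01, 0.06, 0.04, 0.04, 0.04, 0.05, 0.0, None, None, None, None]
0.5 [0.0, 0.04, 0.07, 0.15, 0.15, 0.07, 0.04, 0.11, 0.14, None, None, None, None]
0.6 [0.0, 0.05, 0.09, 0.15, 0.15, 0.18, 0.18, 0.18, 0.14, None, None, None, None]
0.7 [0.04, 0.05, 0.02, 0.04, 0.01, 0.53, 0.53, 0.18, None, None, None, None, None]
0.8 [0.04, 0.05, 0.05, 0.05, 0.01, 0.4, 0.45, 0.18, None, None, None, None, None]
```

Request:
step_arm([
  [4.5,-35.4,-37.3,0,24],
  [4.5,-35.4,-37.3,0,24],
  [4.5,-35.4,-37.3,0,24],
  [4.5,-35.4,-37.3,0,24],
  [4.5,-35.4,-37.3,0,24],
  [4.5,-35.4,-37.3,0,24],
  [4.5,-35.4,-37.3,0,24],
  [4.5,-35.4,-37.3,0,24],
  [4.5,-35.4,-37.3,0,24],
  [4.5,-35.4,-37.3,0,24],
  [4.5,-35.4,-37.3,0,24],
  [4.5,-49,-79.6,8,48.5],
  [4.5,-49,-79.6,8,48.5],
  [4.5,-49,-79.6,8,48.5],
  [4.5,-49,-79.6,8,48.5],
  [4.5,-49,-79.6,8,48.5],
  [4.5,-49,-79.6,8,48.5],
  [4.5,-49,-79.6,8,48.5],
  [4.5,-49,-79.6,8,48.5],
  [4.5,-49,-79.6,8,48.5],
])

```text
time: 2.1
tool_pos: [0.4109, -0.2924, 0.151]
tcp_rot: [-1.802, -2.573, -0.0]
wrist_force: [1.2, -0.6, 0.4]
width: 0.527
grip_force: 0.0
```

```bash
python3 - <<'E'
from h import *
img,d,P=cloud('wrist'); s=bot.read_state(); save(img,'w1.png')
Rm=R.from_rotvec(s['tcp_rot']).as_matrix()
k=(P[...,2]>.006)&(P[...,2]<.02)&(abs(P[...,0]-.412)<.04)&(abs(P[...,1]+.293)<.04)
q=P[k]; print(len(q),np.percentile(q[:,2],[50,95]))
t=(q-s['tool_pos'])@Rm; print(t.min(0).round(4),t.max(0).round(4)); r=cv2.minEnclosingCircle(t[:,:2].astype(np.float32)*1000); print(r, s['tool_pos'],Rm.round(3))
z=P[...,2]; print('table',np.nanmedian(z[abs(z)<.01]))
E
```

```text
463 [0.01103668 0.0123788 ]
[-0.0125 -0.0096  0.1365] [0.018  0.02   0.1439]
((2.7269446849823, 5.285567283630371), 15.362528800964355) [ 0.41019591 -0.29898756  0.14987753] [[-0.34   0.94  -0.001]
 [ 0.94   0.34  -0.005]
 [-0.004 -0.003 -1.   ]]
table -0.00048304285154299187
```

View pics/w1.png

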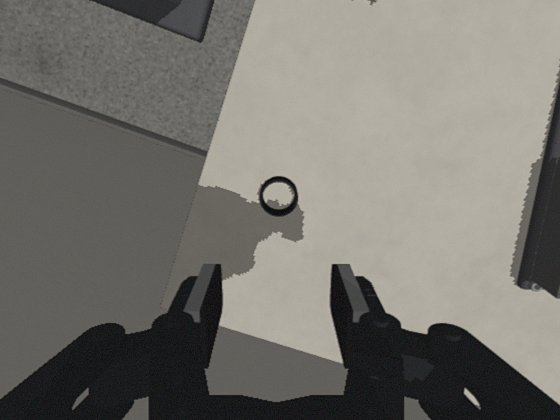

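The wrist view shows the ring at (278,196), ahead of the open fingers. The arm was still settling, so I'll measure again.

```bash
cat >> h.py <<'E'
def ringpos(zlo=.006,zhi=.02,c=(.412,-.293),r=.04,name='wrist'):
    img,d,P=cloud(name); k=(P[...,2]>zlo)&(P[...,2]<zhi)&(np.hypot(P[...,0]-c[0],P[...,1]-c[1])<r)
    (x,y),rad=cv2.minEnclosingCircle(P[k][:,:2].astype(np.float32)*1000); return x/1e3,y/1e3,rad,k.sum()
E
python3 - <<'E'
from h import *
for i in range(3):
    r=ringpos(); s=bot.read_state(); Rm=R.from_rotvec(s['tcp_rot']).as_matrix()
    print(r,s['tool_pos'],(Rm.T@(np.array([r[0],r[1],0])-s['tool_pos'])).round(4),np.round(s['tcp_rot'],3))
E
```

```text
(0.41406649780273436, -0.2951732177734375, 15.370649337768555, np.int64(466)) [ 0.4103495  -0.29525731  0.150175  ] [-0.0011  0.0038  0.1502] [-1.808 -2.568  0.003]
(0.41423123168945314, -0.29524008178710937, 15.519576072692871, np.int64(462)) [ 0.41055303 -0.29261924  0.15036872] [-0.004   0.0028  0.1504] [-1.806 -2.568  0.   ]
(0.41416647338867185, -0.295424072265625, 15.472331047058105, np.int64(460)) [ 0.41086636 -0.29103774  0.1506448 ] [-0.0056  0.0017  0.1506] [-1.804e+00 -2.569e+00 -1.000e-03]
```

Request:
step_arm([
  [4.5,-0.3,0.1,4,0],
  [4.5,-0.3,0.1,8,0],
  [4.5,-0.3,0.1,11,0],
  [4.5,-0.3,0.1,13,0],
  [4.5,-0.3,0.1,14,0],
  [4.5,-0.3,0.1,14.4,0],
  [4.5,-0.3,0.1,14.4,0],
  [4.5,-0.3,0.1,14.4,0],
  [4.5,-0.3,0.1,14.4,0],
], force=30)

```text
time: 3.2
tool_pos: [0.4148, -0.2937, 0.0089]
tcp_rot: [1.8, 2.572, -0.0]
wrist_force: [1.0, -0.9, -0.7]
width: 0.525
grip_force: 0.0
```

Request:
step_arm([
  [2.5,0,0,0,0],
  [2.5,0,0,0,0],
  [2.5,0,0,0,0],
  [2.5,0,0,0,0],
  [2.5,0,0,0,0],
  [2.5,0,0,0,0],
])

```text
time: 3.8
tool_pos: [0.4144, -0.2936, 0.0088]
tcp_rot: [1.801, 2.572, 0.0]
wrist_force: [-1.4, 0.8, 5.3]
width: 0.317
grip_force: 29.2
```

Request:
step_arm([
  [4.5,0,0,0,0],
  [4.5,0,0,0,0],
  [4.5,0,0,0.3,0],
  [4.5,0,0,0.3,0],
  [4.5,0,0,0.3,0],
])

```text
time: 4.3
tool_pos: [0.4134, -0.2928, 0.0042]
tcp_rot: [-1.801, -2.573, -0.0]
wrist_force: [-0.5, -0.5, -0.4]
width: 0.524
grip_force: 0.0
```

```bash
python3 - <<'E'
from h import *
for n in ('wrist','side'):
    r=ringpos(r=.022,name=n,zhi=.014); s=bot.read_state(); Rm=R.from_rotvec(s['tcp_rot']).as_matrix()
    print(r,s['tool_pos'],(Rm.T@(np.array([r[0],r[1],0])-s['tool_pos'])).round(4))
img,_=bot.read_camera('wrist'); save(img,'w2.png')
E
```

```text
(0.4100104675292969, -0.2948401184082031, 19.95864486694336, np.int64(2055)) [ 0.4135571  -0.29288551  0.00428046] [-0.0006 -0.004   0.0043]
(0.41402032470703126, -0.2912955932617188, 16.63043212890625, np.int64(57)) [ 0.41363076 -0.29293361  0.00436184] [0.0014 0.0009 0.0044]
```

View pics/w2.png

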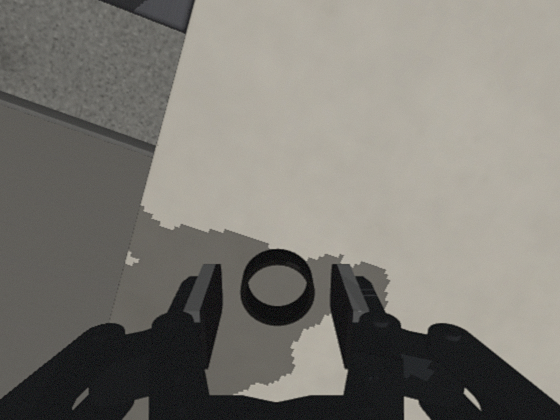

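The ring sits between the pads, centre (277,287). Closing on it slightly higher.

Request:
step_arm([
  [4.5,0.1,0,-0.1,0],
  [2.4,0.1,0,-0.1,0],
  [2.4,0.1,0,-0.1,0],
  [2.4,0.1,0,-0.1,0],
  [2.4,0.1,0,-0.1,0],
  [2.4,0.1,0,-0.1,0],
  [2.4,0.1,0,-0.1,0],
  [2.4,0.1,0,-2,0],
  [2.4,0.1,0,-6,0],
  [2.4,0.1,0,-10,0],
  [2.4,0.1,0,-14,0],
  [2.4,0.1,0,-16,0],
  [2.4,0.1,0,-16,0],
])

```text
time: 5.75
tool_pos: [0.4158, -0.294, 0.1685]
tcp_rot: [1.797, 2.567, -0.001]
wrist_force: [1.2, -0.1, -0.6]
width: 0.326
grip_force: 29.8
```

Request:
step_arm([
  [2.4,0.5,4,0,0],
  [2.4,1,8,0,0],
  [2.4,1.4,12,0,0],
  [2.4,2,16,0,0],
  [2.4,2.3,20,0,0],
  [2.4,2.5,23,0,0],
  [2.4,2.8,25.1,0,0],
  [2.4,2.8,25.1,0,0],
  [2.4,2.8,25.1,0,0],
  [2.4,2.8,25.1,0,0],
  [2.4,2.8,25.1,0,0],
  [2.4,2.8,25.1,0,0],
])

```text
time: 6.95
tool_pos: [0.6389, -0.1804, 0.1646]
tcp_rot: [-1.803, -2.573, 0.0]
wrist_force: [-0.9, -0.9, -0.4]
width: 0.327
grip_force: 29.8
```

```bash
python3 - <<'E'
from h import *
s0=bot.read_state(); img,d,P=cloud('wrist'); s=bot.read_state(); save(img,'w3.png'); np.savez('w3.npz',img=img,d=d,P=P,pos=s0['tool_pos'],rot=s0['tcp_rot'])
Rm=R.from_rotvec(s0['tcp_rot']).as_matrix(); print(s0['tool_pos'],s['tool_pos'],Rm.round(3))
c=P.reshape(-1,3); k=(c[:,2]>.083)&(c[:,2]<.095)&(np.hypot(c[:,0]-.631,c[:,1]+.154)<.045)
q=c[k]; print(k.sum(),np.percentile(q[:,2],[50,90]),cv2.minAreaRect(q[:,:2].astype(np.float32)*1000))
E
```

```text
[ 0.63888928 -0.18044052  0.16456257] [ 0.63909446 -0.18036068  0.16475302] [[-0.341  0.94  -0.   ]
 [ 0.94   0.341 -0.   ]
 [ 0.    -0.    -1.   ]]
3756 [0.08835216 0.09041666] ((632.5467529296875, -155.10073852539062), (50.32223129272461, 49.96391296386719), 19.958026885986328)
```

View pics/w3.png

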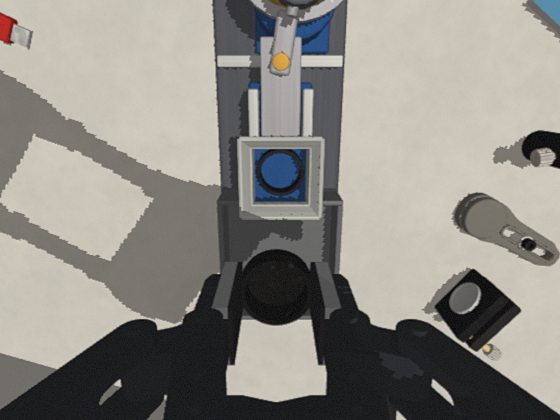

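The aligned view shows the mouth at (281,178) with ring 1 at its bottom, and the held ring at (277,287). Next I'll compute the ring-to-mouth offset.

```bash
python3 - <<'E'
from h import *
D=np.load('w3.npz'); P=D['P']; img=D['img'].astype(int); Rm=R.from_rotvec(D['rot']).as_matrix()
t=(P-D['pos'])@Rm
k=(abs(t[...,2])<.012)&(np.hypot(t[...,0],t[...,1])<.03)&(abs(t[...,1])<.0135)
q=t[k]; print(k.sum(),q.min(0),q.max(0)); 
for a,b in [(-.008,-.005),(-.005,-.002),(-.002,.001),(.001,.004)]:
    w=q[(q[:,2]>a)&(q[:,2]<b)&(abs(q[:,1])<.008)]; print(a,len(w),w[:,0].min() if len(w) else 0,w[:,0].max() if len(w) else 0)
m=np.array([.6325,-.1551,.09]); print('mouth in tool',(m-D['pos'])@Rm)
# rim pixels: bright & z .087-.093
c=(P[...,2]>.086)&(P[...,2]<.094)&(np.hypot(P[...,0]-.6325,P[...,1]+.155)<.04)
w=t[c]; print('rim tool',w[:,:2].min(0),w[:,:2].max(0), np.percentile(w[:,:2],[1,99],axis=0))
b=(abs(P[...,2]-.010)<.003)&(abs(t[...,0]-.10)<.02); w=t[b]; print('base y',np.percentile(w[:,1],[1,50,99]))
E
```

```text
4308 [-0.01831687 -0.01349385 -0.00733548] [0.01279148 0.01349863 0.00834335]
-0.008 355 -0.0179820155095187 0.012791475919730748
-0.005 363 -0.018316869868489634 0.012473792043283286
-0.002 276 -0.016706200720742633 0.01259209504210376
0.001 258 -0.016379587096606554 0.012643650720779125
mouth in tool [0.02599912 0.00265687 0.07456225]
rim tool [ 0.00099868 -0.02246147] [0.05096288 0.02786098] [[ 0.00140544 -0.02220108]
 [ 0.05078259  0.0275091 ]]
base y [-0.19788711 -0.02140006  0.04973416]
```

Request:
step_arm([
  [2.4,1.5,0.3,0,0],
  [2.4,2.9,0.3,1,0],
  [2.4,2.9,0.3,3,0],
  [2.4,2.9,0.3,5,0],
  [2.4,2.9,0.3,6,0],
  [2.4,2.9,0.3,6.5,0],
  [2.4,2.9,0.3,6.9,0],
  [2.4,2.9,0.3,7.2,0],
  [2.4,2.9,0.3,7.3,0],
  [2.4,2.9,0.3,7.3,0],
  [2.4,2.9,0.3,7.3,0],
  [2.4,2.9,0.3,7.3,0],
])

```text
time: 8.2
tool_pos: [0.6328, -0.1517, 0.092]
tcp_rot: [1.801, 2.573, 0.0]
wrist_force: [0.8, 0.4, -0.9]
width: 0.327
grip_force: 29.8
```

Request:
step_arm([
  [2.4,0,-0.1,0,0],
  [2.4,0,-0.1,0,0],
  [3.4,0,-0.1,0,0],
  [3.8,0,-0.1,0,0],
  [4.2,0,-0.1,0,0],
  [4.5,0,-0.1,0,0],
  [4.5,0,-0.1,0,0],
  [4.5,0,-0.1,-2,0],
  [4.5,-1,-0.1,-5,0],
  [4.5,-2,-0.1,-8,0],
  [4.5,-3,-0.1,-9,0],
  [4.5,-3,-0.1,-9,0],
  [4.5,-3,-0.1,-9,0],
  [4.5,-3,-0.1,-9,0],
])

```text
time: 9.6
tool_pos: [0.6403, -0.1794, 0.1789]
tcp_rot: [-1.799, -2.57, 0.002]
wrist_force: [0.0, 0.6, -0.4]
width: 0.525
grip_force: 0.0
```

```bash
python3 - <<'E'
from h import *
s0=bot.read_state(); img,d,P=cloud('wrist'); save(img[:320,130:430].repeat(2,0).repeat(2,1)[:600],'w4.png'); np.savez('w4.npz',img=img,d=d,P=P,pos=s0['tool_pos'],rot=s0['tcp_rot'])
Rm=R.from_rotvec(s0['tcp_rot']).as_matrix(); print(s0['tool_pos'])
k=(np.hypot(P[...,0]-.6325,P[...,1]+.155)<.0155); print(np.histogram(P[k][:,2],bins=np.arange(.05,.1,.004)))
E
```

```text
[ 0.64031516 -0.17935419  0.17894517]
(array([   0,    1,   22,   14,   33, 1090,   98,  110,  528,    0,    0,
          0]), array([0.05 , 0.054, 0.058, 0.062, 0.066, 0.07 , 0.074, 0.078, 0.082,
       0.086, 0.09 , 0.094, 0.098]))
```

View pics/w4.png

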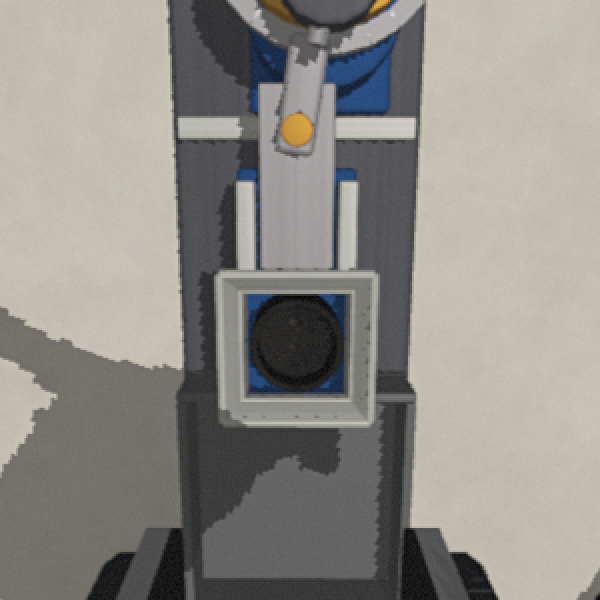

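Ring 2 lies flat in the magazine, top about 84 mm. Next I'll look at the crank.

Request:
step_arm([
  [4.5,2,0,-3,0],
  [4.5,5,0,-6,0],
  [4.5,7.5,0,-8,0],
  [4.5,7.5,0,-8,0],
  [4.5,7.5,0,-8,0],
  [4.5,7.5,0,-8,0],
  [4.5,7.5,0,-8,0],
])

```text
time: 10.35
tool_pos: [0.6154, -0.1102, 0.2593]
tcp_rot: [-1.801, -2.571, 0.002]
wrist_force: [-0.5, 0.0, -0.7]
width: 0.53
grip_force: 0.0
```

```bash
python3 - <<'E'
from h import *
s0=bot.read_state(); img,d,P=cloud('wrist'); save(img[:,100:460].repeat(2,0).repeat(2,1)[:600],'w5.png'); np.savez('w5.npz',img=img,d=d,P=P,pos=s0['tool_pos'],rot=s0['tcp_rot'])
print(s0['tool_pos'])
o=np.array([.5967,-.0564]); ex=np.array([.341,-.94]); ey=np.array([.94,.341])
L=np.stack([(P[...,:2]-o)@ex,(P[...,:2]-o)@ey,P[...,2]],-1)
hsv=cv2.cvtColor(img,cv2.COLOR_RGB2HSV); red=((hsv[...,0]<8)|(hsv[...,0]>172))&(hsv[...,1]>150)&(P[...,2]>.1)
q=L[red]; top=q[q[:,2]>np.percentile(q[:,2],97)-.006]; print('knob',red.sum(),np.percentile(q[:,2],[2,50,98]),cv2.minEnclosingCircle(top[:,:2].astype(np.float32)*1000))
box=(abs(L[...,0])<.09)&(abs(L[...,1])<.07)&~red
print(np.histogram(L[box][:,2],bins=np.arange(0,.16,.005)))
for z0 in np.arange(.03,.15,.005):
    k=box&(abs(L[...,2]-z0)<.0025); 
    if k.sum()>60: print(round(z0,3),k.sum(),L[k][:,:2].min(0).round(4),L[k][:,:2].max(0).round(4),np.round(cv2.minEnclosingCircle(L[k][:,:2].astype(np.float32)*1000)[0],1))
b=(abs(L[...,2]-.010)<.003)&(abs(L[...,0]-.05)<.12)&(abs(L[...,1])<.06); print('base y',L[b][:,1].min(),L[b][:,1].max())
E
```

```text
[ 0.61539037 -0.11016944  0.25927082]
knob 1157 [0.1210688  0.14658061 0.14844513] ((-53.8344612121582, 18.774765014648438), 11.12405014038086)
(array([2231, 3305, 1116,  936,   15,   12,   12,   10,   14,   14,  185,
        226,  153, 2394, 3410,  424,   85,  261,  271, 1657,  344,    7,
          9,   10,    6,    2,    2,    3,   56,    0,    0]), array([0.   , 0.005, 0.01 , 0.015, 0.02 , 0.025, 0.03 , 0.035, 0.04 ,
       0.045, 0.05 , 0.055, 0.06 , 0.065, 0.07 , 0.075, 0.08 , 0.085,
       0.09 , 0.095, 0.1  , 0.105, 0.11 , 0.115, 0.12 , 0.125, 0.13 ,
       0.135, 0.14 , 0.145, 0.15 , 0.155]))
0.055 194 [-0.0003 -0.0196] [0.0544 0.0329] [27.2  7.9]
0.06 272 [-0.051  -0.0226] [0.0881 0.0389] [18.9 -1.4]
0.065 166 [-0.0558 -0.0246] [0.0846 0.0398] [16.2  0.2]
0.07 5444 [-0.0564 -0.0281] [0.0848 0.0454] [15.5  0.8]
0.075 619 [-0.0477 -0.0228] [0.0845 0.038 ] [20.   0.6]
0.08 82 [ 0.0163 -0.0186] [0.09   0.0187] [54.6  1.7]
0.085 142 [ 0.0808 -0.0211] [0.09   0.0211] [86.4 -0. ]
0.09 318 [-0.0432 -0.0245] [0.09   0.0245] [25.1 -0.3]
0.095 917 [-0.0473 -0.0041] [0.0186 0.0248] [-14.   11.2]
0.1 1111 [-0.0621 -0.0057] [0.014  0.0299] [-24.    9.1]
0.105 119 [-0.0625  0.0044] [0.0043 0.029 ] [-29.1   9.1]
base y -0.04809343271030395 0.04765052072084232
```

View pics/w5.png

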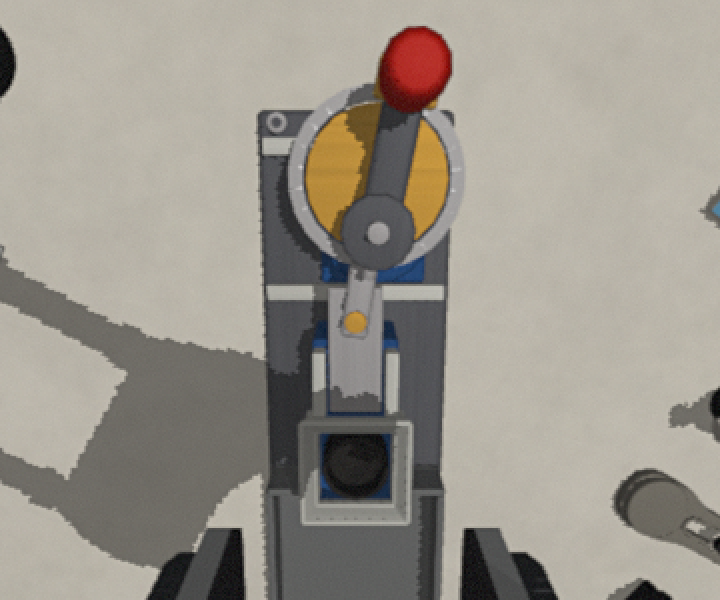

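```bash
python3 - <<'E'
from h import *
D=np.load('w5.npz'); P=D['P']; img=D['img']
o=np.array([.5967,-.0564]); ex=np.array([.341,-.94]); ey=np.array([.94,.341])
L=np.stack([(P[...,:2]-o)@ex,(P[...,:2]-o)@ey,P[...,2]],-1)
print(L[115:119,287:292].reshape(-1,3).mean(0))
k=(L[...,2]>.090)&(L[...,2]<.108)&(L[...,0]>-.002)&(L[...,0]<.03)&(abs(L[...,1])<.035)
q=L[k]; q=q[q[:,2]>.093]; print(len(q),q.min(0),q.max(0))
# circle fit on the boundary (far half of hub)
h=cv2.convexHull(q[:,:2].astype(np.float32)*1000)[:,0]; h=h[h[:,0]>1]
A=np.c_[2*h,np.ones(len(h))]; s=np.linalg.lstsq(A,(h**2).sum(1),rcond=None)[0]; print('hub',s[:2],np.sqrt(s[2]+s[0]**2+s[1]**2))
# white ring
hsv=cv2.cvtColor(img,cv2.COLOR_RGB2HSV)
k=(hsv[...,0]>10)&(hsv[...,0]<28)&(hsv[...,1]>130)&(abs(L[...,2]-.07)<.01)&(L[...,0]<.03)
print('brass',cv2.minEnclosingCircle(L[k][:,:2].astype(np.float32)*1000))
for n in('scene','side'):
    d=np.load(n+'.npz'); im=d['img']; hs=cv2.cvtColor(im,cv2.COLOR_RGB2HSV); r=((hs[...,0]<8)|(hs[...,0]>172))&(hs[...,1]>150)&(d['P'][...,2]>.1)&(d['P'][...,2]<.2)
    w=d['P'][r]; print(n,cv2.minEnclosingCircle(np.c_[(w[:,:2]-o)@ex,(w[:,:2]-o)@ey].astype(np.float32)*1000))
print(bot.read_state()['tool_pos'])
E
```

```text
[0.00014997 0.00905508 0.1032087 ]
679 [-0.00180137 -0.00566181  0.09317402] [0.01849731 0.02327177 0.10467201]
hub [4.24932414 7.65358188] 13.383978093644842
brass ((-20.065710067749023, 9.451793670654297), 30.229360580444336)
scene ((-183.84823608398438, 131.76101684570312), 181.564208984375)
side ((-227.68408203125, 171.6534881591797), 239.4148406982422)
[ 0.61553094 -0.11023133  0.25955193]
```

Hub axis is at local (0, 9) mm and the knob at (-54, 19) mm, radius 55, consistent. I'll approach the knob.

Request:
step_arm([
  [4.5,4,0.7,1,0],
  [4.5,8,1.5,4,0],
  [4.5,11.1,1.9,7,0],
  [4.5,11.1,1.9,9,0],
  [4.5,11.1,1.9,9,0],
  [4.5,11.1,1.9,9,0],
  [4.5,11.1,1.9,9,0],
  [4.5,11.1,1.9,9,0],
])

```text
time: 11.2
tool_pos: [0.5975, 0.0003, 0.1734]
tcp_rot: [1.801, 2.571, 0.003]
wrist_force: [-0.4, -0.5, -0.4]
width: 0.529
grip_force: 0.0
```

```bash
python3 - <<'E'
from h import *
for i in range(2):
    s=bot.read_state(); img,d,P=cloud('wrist')
    hsv=cv2.cvtColor(img,cv2.COLOR_RGB2HSV); red=((hsv[...,0]<8)|(hsv[...,0]>172))&(hsv[...,1]>150)&(P[...,2]>.143)&(P[...,2]<.155)
    c,r=cv2.minEnclosingCircle(P[red][:,:2].astype(np.float32)*1000); Rm=R.from_rotvec(s['tcp_rot']).as_matrix()
    print(s['tool_pos'],c,r,red.sum(),(np.array([c[0]/1e3,c[1]/1e3,.148])-s['tool_pos'])@Rm)
E
```

```text
[5.97483534e-01 2.98191645e-04 1.73400652e-01] (596.0194702148438, 1.7847070693969727) 10.801526069641113 1304 [ 0.00192928 -0.00094175  0.02539562]
[5.97262845e-01 4.14640634e-04 1.73199256e-01] (596.0076293945312, 1.895388126373291) 10.795578002929688 1301 [ 0.00184791 -0.00073907  0.02519543]
```

Request:
step_arm([
  [4.5,0.1,-0.1,2,0],
  [4.5,0.1,-0.1,4,0],
  [4.5,0.1,-0.1,5.5,0],
  [4.5,0.1,-0.1,6,0],
  [4.5,0.1,-0.1,6,0],
  [4.5,0.1,-0.1,6,0],
  [4.5,0.1,-0.1,6,0],
  [1.8,0.1,-0.1,6,0],
  [1.8,0.1,-0.1,6,0],
  [1.8,0.1,-0.1,6,0],
  [1.8,0.1,-0.1,6,0],
  [1.8,0.1,-0.1,6,0],
  [1.8,0.1,-0.1,6,0],
  [1.8,0.1,-0.1,6,0],
], force=60)

```text
time: 12.7
tool_pos: [0.5954, 0.0019, 0.1125]
tcp_rot: [1.801, 2.573, 0.002]
wrist_force: [-0.4, 0.4, 4.9]
width: 0.252
grip_force: 58.7
```

```bash
cat > plan.py <<'E'
# rows: knob circle from tool frame. tool x=-disp x, tool y=disp y. args: a0 a1 n R phi0(deg-free) ; offsets relative to a_ref
import numpy as np,sys
def rows(a0,a1,n,Rad=5.5,phi=np.pi-.18):
    c=lambda a: Rad*np.array([-np.cos(phi+a),np.sin(phi+a)])
    return [[1.8]+[round(float(v),2) for v in c(a)-c(a0)]+[0,0] for a in np.linspace(a0,a1,n+1)[1:]]
if __name__=='__main__':
    a0,a1,n=map(float,sys.argv[1:4]); print(rows(a0,a1,int(n),*map(float,sys.argv[4:])))
E
python3 - <<'E'
from h import *
s=bot.read_state(); print(s['tool_pos'],s['wrist_force'],s['torque'],s['width'],s['grip_force'])
E
python3 plan.py 0 0.4 4
```

```text
[0.59544759 0.00185778 0.11252983] [-0.41694563  0.35763223  4.90500564] [0.02781104 0.1516434  0.01802076] 0.25165987441389004 58.693187409080565
[[1.8, 0.07, -0.55, 0, 0], [1.8, 0.09, -1.09, 0, 0], [1.8, 0.05, -1.64, 0, 0], [1.8, -0.04, -2.18, 0, 0]]
```

Request:
step_arm([
  [1.8,0.04,-0.27,0,0],
  [1.8,0.08,-0.82,0,0],
  [1.8,0.08,-1.64,0,0],
  [1.8,-0.04,-2.45,0,0],
])

```text
time: 13.1
tool_pos: [0.5728, -0.007, 0.1125]
tcp_rot: [1.8, 2.572, 0.003]
wrist_force: [2.0, 0.5, 5.0]
width: 0.249
grip_force: 58.8
```

```bash
cat > feel.py <<'E'
from h import *
import sys
a=float(sys.argv[1]); n,a1=int(sys.argv[2]),float(sys.argv[3]); Rad=float(sys.argv[4]) if len(sys.argv)>4 else 5.5
from plan import rows
s=bot.read_state(); ex=np.array([.341,-.94]); ey=np.array([.94,.341]); f=s['wrist_force'][:2]; p=s['tool_pos'][:2]
rel=p-np.array([.6052,-.0533]); l=np.array([rel@ex,rel@ey])*1e3; F=np.array([f@ex,f@ey])
th=np.arctan2(l[1],l[0]); er=l/np.hypot(*l); et=np.array([-er[1],er[0]])
print('t',s['time'],'meas angle',(th-(np.pi-.178))%(2*np.pi),'cmd',a,'r',np.hypot(*l),'F on tool: rad',F@er,'tan',F@et,'Fz',s['wrist_force'][2],'loc',l.round(1),'z',s['tool_pos'][2])
print(rows(a,a1,n,Rad))
E
python3 feel.py .45 6 1.35
```

```text
t 13.1 meas angle 0.44151814196681816 cmd 0.45 r 56.499534799446735 F on tool: rad -0.719794100646509 tan -1.9822975878973992 Fz 4.989558805206035 loc [-54.5 -14.7] z 0.11254291067210119
[[1.8, -0.28, -0.78, 0, 0], [1.8, -0.67, -1.5, 0, 0], [1.8, -1.17, -2.16, 0, 0], [1.8, -1.75, -2.74, 0, 0], [1.8, -2.42, -3.22, 0, 0], [1.8, -3.15, -3.6, 0, 0]]
```

Request:
step_arm([
  [1.8,-0.28,-0.78,0,0],
  [1.8,-0.67,-1.5,0,0],
  [1.8,-1.17,-2.16,0,0],
  [1.8,-1.75,-2.74,0,0],
  [1.8,-2.42,-3.22,0,0],
  [1.8,-3.15,-3.6,0,0],
])

```text
time: 13.7
tool_pos: [0.5494, -0.0477, 0.1125]
tcp_rot: [1.802, 2.573, 0.006]
wrist_force: [1.1, 7.7, 6.6]
width: 0.249
grip_force: 59.0
```

```bash
python3 feel.py 1.35 5 2.1
```

```text
t 13.7 meas angle 1.3009575998233824 cmd 1.35 r 56.04731331660446 F on tool: rad -0.3247610011231906 tan -7.752659658710222 Fz 6.61458484514001 loc [-24.3 -50.5] z 0.112452327495818
[[1.8, -0.78, -0.26, 0, 0], [1.8, -1.59, -0.41, 0, 0], [1.8, -2.42, -0.43, 0, 0], [1.8, -3.23, -0.33, 0, 0], [1.8, -4.03, -0.1, 0, 0]]
```

Request:
step_arm([
  [1.8,-0.78,-0.26,0,0],
  [1.8,-1.59,-0.41,0,0],
  [1.8,-2.42,-0.43,0,0],
  [1.8,-3.23,-0.33,0,0],
  [1.8,-4.03,-0.1,0,0],
])

```text
time: 14.2
tool_pos: [0.5597, -0.0844, 0.1123]
tcp_rot: [-1.799, -2.568, -0.003]
wrist_force: [-8.2, 10.2, 15.3]
width: 0.249
grip_force: 60.0
```

```bash
python3 feel.py 2.1 5 2.85
```

```text
t 14.2 meas angle 1.9992131882550739 cmd 2.1 r 55.11997376614097 F on tool: rad 1.03979674801099 tan -13.085203514438065 Fz 15.26965537418084 loc [ 13.7 -53.4] z 0.11226877983565357
[[1.8, -0.75, 0.34, 0, 0], [1.8, -1.44, 0.79, 0, 0], [1.8, -2.06, 1.33, 0, 0], [1.8, -2.59, 1.97, 0, 0], [1.8, -3.02, 2.67, 0, 0]]
```

Request:
step_arm([
  [1.8,-0.75,0.34,0,0],
  [1.8,-1.44,0.79,0,0],
  [1.8,-2.06,1.33,0,0],
  [1.8,-2.59,1.97,0,0],
  [1.8,-3.02,2.67,0,0],
])

```text
time: 14.7
tool_pos: [0.5948, -0.1063, 0.1124]
tcp_rot: [-1.799, -2.571, 0.004]
wrist_force: [-6.1, -0.2, 11.6]
width: 0.25
grip_force: 59.6
```

```bash
python3 feel.py 2.85 5 3.6
```

```text
t 14.7 meas angle 2.7785481267028693 cmd 2.85 r 53.98163096139789 F on tool: rad 1.3882469311679826 tan -5.916392743336414 Fz 11.555252130502158 loc [ 46.3 -27.8] z 0.11242419472346495
[[1.8, -0.32, 0.76, 0, 0], [1.8, -0.52, 1.56, 0, 0], [1.8, -0.6, 2.38, 0, 0], [1.8, -0.56, 3.2, 0, 0], [1.8, -0.39, 4.01, 0, 0]]
```

Request:
step_arm([
  [1.8,-0.32,0.76,0,0],
  [1.8,-0.52,1.56,0,0],
  [1.8,-0.6,2.38,0,0],
  [1.8,-0.56,3.2,0,0],
  [1.8,-0.39,4.01,0,0],
])

```text
time: 15.2
tool_pos: [0.6391, -0.095, 0.1126]
tcp_rot: [1.8, 2.57, 0.008]
wrist_force: [8.3, 6.8, 2.7]
width: 0.249
grip_force: 58.8
```

```bash
python3 feel.py 3.6 7 4.65
```

```text
t 15.2 meas angle 3.654230688313696 cmd 3.6 r 53.74386371386924 F on tool: rad -0.05612946343610594 tan 10.706131692144204 Fz 2.727798367853001 loc [50.8 17.7] z 0.11260287827141102
[[1.8, 0.29, 0.77, 0, 0], [1.8, 0.68, 1.5, 0, 0], [1.8, 1.18, 2.15, 0, 0], [1.8, 1.78, 2.72, 0, 0], [1.8, 2.45, 3.2, 0, 0], [1.8, 3.19, 3.57, 0, 0], [1.8, 3.97, 3.83, 0, 0]]
```

Request:
step_arm([
  [1.8,0.29,0.77,0,0],
  [1.8,0.68,1.5,0,0],
  [1.8,1.18,2.15,0,0],
  [1.8,1.78,2.72,0,0],
  [1.8,2.45,3.2,0,0],
  [1.8,3.19,3.57,0,0],
  [1.8,3.97,3.83,0,0],
])

```text
time: 15.9
tool_pos: [0.6589, -0.0437, 0.1125]
tcp_rot: [-1.801, -2.573, -0.004]
wrist_force: [-0.6, 4.6, 8.3]
width: 0.25
grip_force: 59.3
```

```bash
python3 feel.py 4.65 11 6.3
```

```text
t 15.9 meas angle 4.719495158582151 cmd 4.65 r 54.558174146165946 F on tool: rad 0.25021879218813287 tan 4.601915739195746 Fz 8.270170655484057 loc [ 9.3 53.8] z 0.11245930298357348
[[1.8, 0.81, 0.14, 0, 0], [1.8, 1.64, 0.15, 0, 0], [1.8, 2.45, 0.04, 0, 0], [1.8, 3.25, -0.19, 0, 0], [1.8, 3.99, -0.53, 0, 0], [1.8, 4.68, -0.99, 0, 0], [1.8, 5.29, -1.54, 0, 0], [1.8, 5.82, -2.17, 0, 0], [1.8, 6.24, -2.88, 0, 0], [1.8, 6.55, -3.64, 0, 0], [1.8, 6.75, -4.45, 0, 0]]
```

Request:
step_arm([
  [1.8,0.81,0.14,0,0],
  [1.8,1.64,0.15,0,0],
  [1.8,2.45,0.04,0,0],
  [1.8,3.25,-0.19,0,0],
  [1.8,3.99,-0.53,0,0],
  [1.8,4.68,-0.99,0,0],
  [1.8,5.29,-1.54,0,0],
  [1.8,5.82,-2.17,0,0],
  [1.8,6.24,-2.88,0,0],
  [1.8,6.55,-3.64,0,0],
  [1.8,6.75,-4.45,0,0],
])

```text
time: 17.0
tool_pos: [0.5941, 0.002, 0.1125]
tcp_rot: [1.8, 2.572, 0.001]
wrist_force: [1.9, -0.2, 7.6]
width: 0.252
grip_force: 59.2
```

```bash
python3 feel.py 6.3 8 7.5; python3 - <<'E'
from h import *
img,d,P=cloud('side')
o=np.array([.5967,-.0564]); ex=np.array([.341,-.94]); ey=np.array([.94,.341])
L=np.stack([(P[...,:2]-o)@ex,(P[...,:2]-o)@ey,P[...,2]],-1)
k=(L[...,0]>.125)&(L[...,0]<.24)&(abs(L[...,1])<.05); v,u=np.where(k); print(u.min(),u.max(),v.min(),v.max())
save(cv2.resize(img[150:270,220:340],None,fx=4,fy=4),'tray.png')
k&=(img.max(2)<60)&(L[...,2]<.035); print(k.sum(),np.median(L[k],0))
E
```

```text
t 17.0 meas angle 0.0280408054936645 cmd 6.3 r 56.36861148031236 F on tool: rad -0.57622451376499 tan -1.8255428890181071 Fz 7.6386130714555955 loc [-55.7   8.4] z 0.11248410457316467
[[1.8, 0.07, -0.82, 0, 0], [1.8, 0.02, -1.64, 0, 0], [1.8, -0.15, -2.45, 0, 0], [1.8, -0.44, -3.22, 0, 0], [1.8, -0.85, -3.94, 0, 0], [1.8, -1.35, -4.59, 0, 0], [1.8, -1.95, -5.16, 0, 0], [1.8, -2.63, -5.63, 0, 0]]
261 306 184 390
25 [ 0.16410237 -0.01505203  0.02467793]
```

View pics/tray.png

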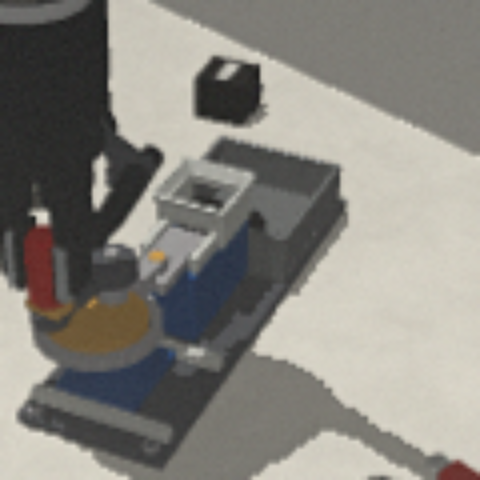

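The side view shows the mouth at (205,190) with the stack lowered. The tray floor is mostly hidden. On with the second turn.

Request:
step_arm([
  [1.8,0.07,-0.82,0,0],
  [1.8,0.02,-1.64,0,0],
  [1.8,-0.15,-2.45,0,0],
  [1.8,-0.44,-3.22,0,0],
  [1.8,-0.85,-3.94,0,0],
  [1.8,-1.35,-4.59,0,0],
  [1.8,-1.95,-5.16,0,0],
  [1.8,-2.63,-5.63,0,0],
])

```text
time: 17.85
tool_pos: [0.5504, -0.0408, 0.1124]
tcp_rot: [1.802, 2.573, 0.005]
wrist_force: [2.1, 5.4, 6.5]
width: 0.248
grip_force: 59.3
```

```bash
python3 feel.py 7.5 10 9.0
```

```text
t 17.85 meas angle 1.1767121226477721 cmd 7.5 r 56.243221693834954 F on tool: rad -0.8728855610589614 tan -5.721638896547134 Fz 6.53158733356894 loc [-30.4 -47.3] z 0.1124018039710705
[[1.8, -0.74, -0.37, 0, 0], [1.8, -1.52, -0.62, 0, 0], [1.8, -2.34, -0.75, 0, 0], [1.8, -3.16, -0.75, 0, 0], [1.8, -3.98, -0.64, 0, 0], [1.8, -4.77, -0.4, 0, 0], [1.8, -5.51, -0.05, 0, 0], [1.8, -6.2, 0.41, 0, 0], [1.8, -6.81, 0.97, 0, 0], [1.8, -7.32, 1.61, 0, 0]]
```

Request:
step_arm([
  [1.8,-0.74,-0.37,0,0],
  [1.8,-1.52,-0.62,0,0],
  [1.8,-2.34,-0.75,0,0],
  [1.8,-3.16,-0.75,0,0],
  [1.8,-3.98,-0.64,0,0],
  [1.8,-4.77,-0.4,0,0],
  [1.8,-5.51,-0.05,0,0],
  [1.8,-6.2,0.41,0,0],
  [1.8,-6.81,0.97,0,0],
  [1.8,-7.32,1.61,0,0],
])

```text
time: 18.85
tool_pos: [0.5868, -0.1042, 0.1123]
tcp_rot: [-1.797, -2.569, 0.004]
wrist_force: [-9.0, 1.8, 15.5]
width: 0.248
grip_force: 60.3
```

```bash
python3 feel.py 9.0 10 10.5
```

```text
t 18.85 meas angle 2.6252118819692756 cmd 9.0 r 54.072310960307085 F on tool: rad 1.3404069642618446 tan -9.12275372017318 Fz 15.529707430179249 loc [ 41.6 -34.6] z 0.11232786795470635
[[1.8, -0.42, 0.71, 0, 0], [1.8, -0.72, 1.48, 0, 0], [1.8, -0.91, 2.28, 0, 0], [1.8, -0.98, 3.1, 0, 0], [1.8, -0.92, 3.92, 0, 0], [1.8, -0.74, 4.73, 0, 0], [1.8, -0.44, 5.5, 0, 0], [1.8, -0.03, 6.21, 0, 0], [1.8, 0.48, 6.86, 0, 0], [1.8, 1.09, 7.42, 0, 0]]
```

Request:
step_arm([
  [1.8,-0.42,0.71,0,0],
  [1.8,-0.72,1.48,0,0],
  [1.8,-0.91,2.28,0,0],
  [1.8,-0.98,3.1,0,0],
  [1.8,-0.92,3.92,0,0],
  [1.8,-0.74,4.73,0,0],
  [1.8,-0.44,5.5,0,0],
  [1.8,-0.03,6.21,0,0],
  [1.8,0.48,6.86,0,0],
  [1.8,1.09,7.42,0,0],
])

```text
time: 19.85
tool_pos: [0.6576, -0.066, 0.1125]
tcp_rot: [1.802, 2.573, 0.008]
wrist_force: [3.0, 8.8, 6.3]
width: 0.254
grip_force: 59.4
```

```bash
python3 feel.py 10.5 13 12.45; python3 -c "
from plan import rows
print(rows(10.5,12.57,1))"
```

```text
t 19.85 meas angle 4.304075360952805 cmd 10.5 r 53.96493549779868 F on tool: rad 0.7947036642306264 tan 9.273569050170996 Fz 6.283983713800329 loc [29.9 45. ] z 0.11250604859156456
[[1.8, 0.68, 0.47, 0, 0], [1.8, 1.42, 0.82, 0, 0], [1.8, 2.21, 1.07, 0, 0], [1.8, 3.02, 1.19, 0, 0], [1.8, 3.85, 1.19, 0, 0], [1.8, 4.66, 1.07, 0, 0], [1.8, 5.45, 0.83, 0, 0], [1.8, 6.19, 0.47, 0, 0], [1.8, 6.87, 0.0, 0, 0], [1.8, 7.48, -0.56, 0, 0], [1.8, 7.99, -1.2, 0, 0], [1.8, 8.4, -1.92, 0, 0], [1.8, 8.7, -2.69, 0, 0]]
[[1.8, 8.85, -3.33, 0, 0]]
```

Request:
step_arm([
  [1.8,0.68,0.47,0,0],
  [1.8,1.42,0.82,0,0],
  [1.8,2.21,1.07,0,0],
  [1.8,3.02,1.19,0,0],
  [1.8,3.85,1.19,0,0],
  [1.8,4.66,1.07,0,0],
  [1.8,5.45,0.83,0,0],
  [1.8,6.19,0.47,0,0],
  [1.8,6.87,0.0,0,0],
  [1.8,7.48,-0.56,0,0],
  [1.8,7.99,-1.2,0,0],
  [1.8,8.4,-1.92,0,0],
  [1.8,8.7,-2.69,0,0],
  [1.8,8.81,-3.1,0,0],
  [1.8,8.85,-3.33,0,0],
  [1.8,8.85,-3.33,0,0],
  [1.8,8.85,-3.33,0,0],
  [1.8,8.85,-3.33,0,0],
])

```text
time: 21.65
tool_pos: [0.5943, 0.0019, 0.1124]
tcp_rot: [1.801, 2.573, -0.001]
wrist_force: [-0.5, -0.8, 8.8]
width: 0.248
grip_force: 59.6
```

```bash
python3 feel.py 12.57 1 12.6
```

```text
t 21.65 meas angle 0.02466486324493289 cmd 12.57 r 56.297129325687436 F on tool: rad -0.6520901700191745 tan 0.5931439235614939 Fz 8.754400651062499 loc [-55.6   8.6] z 0.11242432427470819
[[1.8, 0.03, -0.16, 0, 0]]
```

Request:
step_arm([
  [2.2,0,0,0,0],
  [2.8,0,0,0,0],
  [4.5,0,0,0,0],
  [4.5,0,0,0,0],
  [4.5,0,0,0,0],
  [4.5,0,0,-3,0],
  [4.5,0,0,-7,0],
  [4.5,-2,0,-11,0],
  [4.5,-6,0,-13,0],
  [4.5,-11,0,-13,0],
  [4.5,-16,0,-13,0],
  [4.5,-20,0,-13,0],
  [4.5,-23,0,-13,0],
  [4.5,-23,0,-13,0],
  [4.5,-23,0,-13,0],
  [4.5,-23,0,-13,0],
])

```text
time: 23.25
tool_pos: [0.6726, -0.2125, 0.2411]
tcp_rot: [-1.8, -2.573, -0.0]
wrist_force: [0.3, -0.5, 0.1]
width: 0.529
grip_force: 0.0
```

```bash
python3 - <<'E'
from h import *
img,_=bot.read_camera('wrist'); save(img,'w6.png'); print(bot.read_state()['tool_pos'])
E
```

```text
[ 0.67270497 -0.21224551  0.24131532]
```

View pics/w6.png

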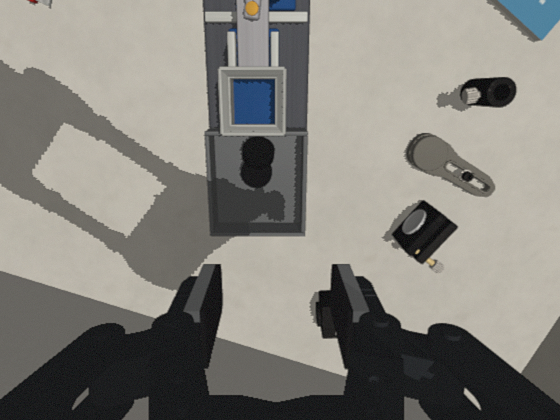

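The magazine is empty at (252,101), both rings are in the tray at (258,152) and (256,172), and the pusher is back.

```bash
python3 -c "
from workcell import bot
print(bot.finish_job())"
```

```text
the job is handed in; nothing more can be done
None
```

Both rings are in the grey tray, the pusher is back after two even anticlockwise turns (about 1.4 N at most along the crank arm in the readings taken), the knob is released, and the job was handed in at about 23 s.

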